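# Load the spring feeder with a flanged bush

### The job

Take the loose flanged bush standing on the black mat and load it, flange down, into the empty spring feeder: press it down against the spring until both side latches snap over its flange and it stays down by itself when you let go. Leave the plain bush without a flange standing where it is.

Things in the scene. Friction and masses are not known exactly. Their poses are not given: they have to be found in the camera images.
- bush_mid (a point): Flanged steel bush to be loaded: upright cylinder 32 mm in diameter, 100 mm tall in all, with a round flange 54 x 8 mm at its lower end; about 0.2 kg, loose on a 4 mm black mat, 110 mm or more from the plain bush. This point: on its axis half-way up, 50 mm above its underside; z points up the axis. Hold it by the top 40 mm and the fingers stay clear of the feeder's rods.
- feeder_mouth (a point): Mouth of the empty, fixed feeder: on its axis, level with its four rods' tips, 89 mm above the table. Rods stand round a 59 mm wide column, flared to 78 mm over the top 20 mm. Black spring plate 23 mm below this point; bush underside 49 mm below it when latched by two latches at its +y and -y (at most 65 mm high, 64 mm from the axis). A like feeder near by is full and fixed, its bush's top 140 mm up.
- follower (a joint): How far the empty feeder's plate is pressed down, in m: 0 up, about 0.026 with a bush latched, 0.032 at its bottom stop; press to 0.028 or more to latch. The spring resists with 6 N at the top, 15 N when latched, 17 N at the stop; the latches, pushed aside by the flange, add up to 6 N on the way and snap back over it.
- plain_mid (a point): The plain bush, to be left alone: a steel cylinder 32 mm in diameter and 100 mm tall without a flange, standing loose on the same mat. This point is on its axis half-way up.
Things that resemble listed ones, but are neither listed nor needed, are in the scene too. What is shaped like the part that bears feeder_mouth but red is not meant.

How it is judged (in metres and radians):
At the end, for the whole second after the job is handed in: The flanged bush stands latched in the empty feeder, flange down: its mid point is within 8 mm of the height of the mouth point (1 mm above it when latched) and within 12 mm of the column's axis, upright within 10 degrees, the plate held down more than 20 mm and at rest (z of bush_mid in the frame of feeder_mouth between -0.008 and 0.008 m and horizontal distance between bush_mid and feeder_mouth below 0.012 m and angle between bush_mid's own z axis and vertical below 0.17 rad and value of joint follower above 0.02 m and velocity of joint follower below 0.02 m/s); the robot touches nothing.
It fails at once if the plain bush is moved more than 30 mm or knocked over (distance of plain_mid from where it was at the start of the episode above 0.03 m or angle between plain_mid's own z axis and vertical above 0.5 rad).
It also fails if it takes over 38 s, if anything falls off the work surface, if the arm or the gripper's body presses on something with over 40 N, if the wrist force passes 120 N, or if a joint passes its speed limit or range.

### The arm

A 6-joint arm with a two-finger parallel gripper is mounted at the origin on the work surface. World frame = base frame: x ahead of the robot, y to its left, z up, the work surface at z = 0. Lengths are in m, angles in degrees, forces in N, time in s.
With the tool pointing down it reaches from about 0.4 to 0.825 m from the base axis. Payload 7 kg.
Tool frame: the origin (TCP) lies between the finger pads; the fingertips stand 19 mm ahead of it and the grasp point (between the pads) is the TCP (r.finger_overhang is the distance from the TCP to the fingertips, in m); z points along the fingers, y is the direction in which the jaws open and shut (so a half turn about z gives the same grasp; the last joint's range is limited). The gripper opens to 88 mm and grips with 3 to 60 N. Pads are 19 mm wide; open, the fingers measure 130 mm over their backs; the gripper's body (78 mm by 193 mm) begins 47 mm behind the grasp point.
Start: joints at [-59.983, 20.546, 0.682, 0, -70.136, -16.507], TCP at [0.158, -0.656, 0.246] pointing down, gripper open.
Joint ranges: [-176.03, 176.03], [-82.01, 121.73], [-58.28, 71.71], [-173.87, 95.51], [-174.79, -0.11], [-173.66, 173.66]. Speed limits (degrees/s): [136.94, 136.94, 172.46, 180, 180, 180].

### API

Orientations are given as [roll, pitch, yaw] about the fixed x, y, z axes, in that order (R = Rz(yaw) Ry(pitch) Rx(roll)).
In Python, from plant import r, optics gives the robot as it stands. The module is installed in compiled form; this text tells all that it offers.
- The arm moves only by the tool step_arm, never from a script. Its argument "increments" is a list of rows, each an object of numbers: "tx", "ty", "tz": the shift along the world's x, y, z in mm; "ax", "ay", "az": the turn, a rotation vector about the world's x, y, z in degrees; "claw": the gripper command: -1 is shut, 1 is fully open, values between are in proportion. In form: [{"tx": .., "ty": .., "tz": .., "ax": .., "ay": .., "az": .., "claw": ..}, ...]. A call has 1 to 12 rows; each row shifts and turns the commanded pose from where the row before left it; what a row does not reach is not made up. A row lasts 1/10 s, in which the tool goes at most 50 mm and 8.59 degrees, less where a joint would pass 70% of its speed; a pose out of reach is approached as far as the arm can. A call with a gripper value outside its range is refused whole. The fingers move at their own pace and stop on an object; "newtons" is the grip in N (left out, the last holds). Time passes only in rows, so rows that do not move let the fingers close. It gives the time, the measured TCP pose, the force and the opening at its end, in the units of the state.
- r.get_state(): the state, without advancing time (a new reading comes with each control period).
- optics.capture(name): name is "scene" or "side" or "wrist"; returns a dict with "image" (420x560x3 uint8, blue, green, red), "depth" (420x560 float32, m along the optical axis (not along the pixel's ray), 0 where there is no reading), "fx", "fy", "cx", "cy" (pixels), "R" (3x3) and "t" (3): a world point X has camera coordinates R X + t. Camera axes: x right, y down, z forward; pixel columns grow to the right and rows downward; lengths in m; the calibration is good to about 2 mm. A picture is of the moment at which its call begins.
- r.close_job(): hands the job in, once; it reports no verdict.
The state is a dict: "time_s": time; "joints": joint angles; "qd": joint speeds; "joint_torque": joint torques, N m; "tcp_pos": TCP position; "eef_rot": TCP orientation; "contact_force": force on the tool from outside, world axes, zero at the start; "moment": the same for the moment, N m; "gripper_width": finger opening in m.
Only numpy, scipy, OpenCV 4.12 (cv2) and the standard library are available. Lean on these libraries where they do the work, as an engineer would, in place of code of your own. Each camera call takes 0.05 s, during which the arm holds its last target. There are 200 camera calls.

## Working session

There is one attempt and no reset: what is moved stays moved. The work goes in short steps, Python scripts to look and compute and a tool call to move; the robot and the scene stay as the last step left them, time stands still between calls to the robot, and variables do not carry over. Pictures are saved under pics/ and viewed, about 8 in all and at most 12, crops included, and the job is handed in when it is done.

Besides the shell and the picture viewer there is one more tool, called after "Request:" as name(argument=value, ...) on one line, values as JSON. step_arm: Moves the arm, as the interface text tells. Its arguments: {"type":"object","properties":{"increments":{"type":"array","items":{"type":"object","properties":{"tx":{"type":"number"},"ty":{"type":"number"},"tz":{"type":"number"},"ax":{"type":"number"},"ay":{"type":"number"},"az":{"type":"number"},"claw":{"type":"number"}}}},"newtons":{"type":"number"}},"required":["increments"]}

```bash
mkdir -p pics; cat > h.py <<'E'
import numpy as np, cv2
from plant import r, optics
def cap(n,tag):
    c=optics.capture(n); cv2.imwrite(f'pics/{tag}.png',c['image']); np.savez(f'{tag}.npz',**c); return c
def world(c):
    d=c['depth']; v,u=np.mgrid[:d.shape[0],:d.shape[1]]
    P=np.stack([(u-c['cx'])/c['fx']*d,(v-c['cy'])/c['fy']*d,d],-1)
    return (P-c['t'])@c['R']
def ray(c,u,v,z):
    R,t=c['R'],c['t']; o=-R.T@t; w=R.T@np.array([(u-c['cx'])/c['fx'],(v-c['cy'])/c['fy'],1]); return o+w*(z-o[2])/w[2]
E
python3 - <<'E'
from h import *
a=cap('scene','scene1');b=cap('side','side1')
cv2.imwrite('pics/both.png',cv2.resize(np.vstack([a['image'],b['image']]),(0,0),fx=.714,fy=.714))
for c in(a,b): print(-c['R'].T@c['t'],c['fx'],c['R'][2])
print(r.get_state())
E
```

```text
[ 1.17729402 -0.19089017  0.66998293] 400.82630692171864 [-0.78155526  0.18138539 -0.59688418]
[0.33216659 0.77376888 0.84303925] 539.9217721043618 [ 0.06628609 -0.72056338 -0.69021343]
{'time_s': 0.1, 'joints': array([-5.99840739e+01,  2.05856388e+01,  6.38721859e-01, -1.61479222e-02,
       -7.01363674e+01, -1.65071451e+01]), 'qd': array([-0.05362872, -0.06497336,  0.22053101,  0.08487981, -0.01996705,
       -0.03950529]), 'joint_torque': array([-1.55753703e-03, -5.84164560e+01,  2.93747234e+01,  7.01548398e+00,
        1.01485665e-02, -5.25106759e-05]), 'tcp_pos': array([ 0.15754841, -0.65593193,  0.24473817]), 'eef_rot': array([ 1.79915835e+02, -9.11062551e-03, -1.66496710e+02]), 'contact_force': array([0.43222092, 0.78112055, 0.07443965]), 'moment': array([0.03125532, 0.02107288, 0.00713039]), 'gripper_width': 0.08755940722975303}
```

View pics/scene1.png

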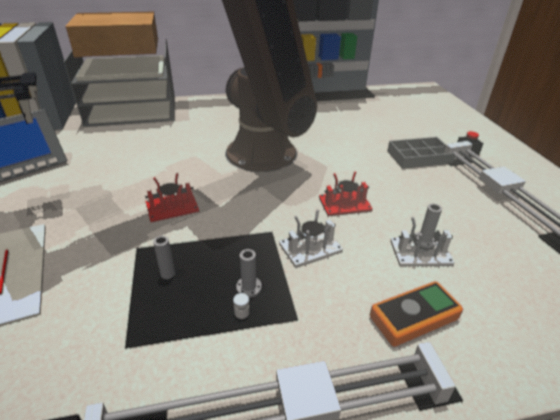

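View pics/side1.png

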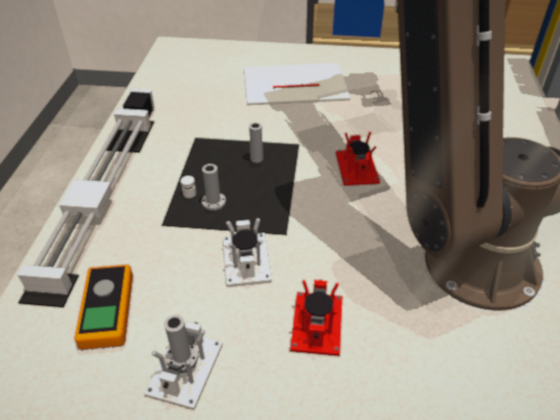

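Scene view: the plain bush has its top at (163,242). The flanged bush's top is at (248,255) and its flange at (249,287), with a small white cylinder beside it at (242,305). The empty grey feeder is at (312,235), the full one at (425,235), and there are two red decoys. The side view shows the flanged bush's top at (210,169) and the empty feeder's plate at (245,240).

```bash
python3 - <<'E'
from h import *
out=[]
for n,boxes in (('scene1',dict(bush=(225,240,275,325),plain=(145,225,185,285),feed=(270,200,350,270))),('side1',dict(bush=(175,155,235,215),plain=(240,115,275,170),feed=(215,210,280,290)))):
    c=dict(np.load(n+'.npz')); W=world(c)
    for k,(x0,y0,x1,y1) in boxes.items():
        P=W[y0:y1,x0:x1].reshape(-1,3); 
        D=c['depth'][y0:y1,x0:x1].ravel()>0; P=P[D]
        if k!='feed':
            for lo,hi in((.095,.112),(.03,.09),(.008,.016)):
                Q=P[(P[:,2]>lo)&(P[:,2]<hi)]
                if len(Q): print(n,k,lo,len(Q),Q.min(0).round(3),Q.max(0).round(3),((Q.min(0)+Q.max(0))/2).round(3))
        else:
            for lo,hi in((.058,.072),(.075,.095),(.003,.02)):
                Q=P[(P[:,2]>lo)&(P[:,2]<hi)]
                print(n,k,lo,len(Q),Q.min(0).round(3),Q.max(0).round(3),np.median(Q,0).round(3))
            hsv=cv2.cvtColor(c['image'],cv2.COLOR_BGR2HSV)
            m=np.zeros(hsv.shape[:2],np.uint8); m[y0:y1,x0:x1]=(hsv[y0:y1,x0:x1,2]<60)*255
            nn,l,s,ce=cv2.connectedComponentsWithStats(m)
            for i in range(1,nn):
                if s[i,4]>60: print('dark',s[i],ce[i].round(1),ray(c,*ce[i],.066).round(4), np.median(W[l==i],0).round(3))
    out.append(cv2.resize(c['image'][boxes['feed'][1]-20:boxes['feed'][3]+10,boxes['feed'][0]-60:boxes['feed'][2]+10],(400,560*400//560 if 0 else 300)))
a=np.load('scene1.npz')['image'][190:330,215:355]; b=np.load('side1.npz')['image'][150:290,160:300]
cv2.imwrite('pics/z.png',np.hstack([cv2.resize(q,(400,400),interpolation=cv2.INTER_CUBIC) for q in(a,b)]))
# tops by ray
S=dict(np.load('scene1.npz'));T=dict(np.load('side1.npz'))
print(ray(S,248,255,.104),ray(T,210,169,.104),'plain',ray(S,163,242,.104),ray(T,256,127,.104))
E
```

```text
scene1 bush 0.095 172 [ 0.575 -0.14   0.095] [ 0.607 -0.109  0.105] [ 0.591 -0.124  0.1  ]
scene1 bush 0.03 500 [ 0.589 -0.162  0.03 ] [ 0.667 -0.11   0.09 ] [ 0.628 -0.136  0.06 ]
scene1 bush 0.008 238 [ 0.569 -0.162  0.008] [ 0.667 -0.099  0.016] [ 0.618 -0.13   0.012]
scene1 plain 0.095 159 [ 0.497 -0.312  0.095] [ 0.53  -0.281  0.105] [ 0.514 -0.296  0.1  ]
scene1 plain 0.03 313 [ 0.511 -0.312  0.03 ] [ 0.53 -0.28  0.09] [ 0.521 -0.296  0.06 ]
scene1 plain 0.008 37 [ 0.514 -0.311  0.008] [ 0.53  -0.281  0.016] [ 0.522 -0.296  0.012]
scene1 feed 0.058 425 [ 0.455 -0.014  0.058] [0.522 0.098 0.072] [0.489 0.042 0.064]
scene1 feed 0.075 71 [0.451 0.003 0.075] [0.528 0.079 0.089] [0.47  0.06  0.082]
scene1 feed 0.003 1404 [ 0.31  -0.066  0.003] [0.546 0.199 0.02 ] [0.496 0.057 0.01 ]
dark [270 236  11  34 197] [273.5 258.1] [ 0.5722 -0.0666  0.066 ] [ 0.512 -0.053  0.002]
side1 bush 0.095 156 [ 0.571 -0.142  0.095] [ 0.603 -0.108  0.108] [ 0.587 -0.125  0.102]
side1 bush 0.03 436 [ 0.571 -0.165  0.03 ] [ 0.664 -0.107  0.09 ] [ 0.617 -0.136  0.06 ]
side1 bush 0.008 250 [ 0.559 -0.29   0.008] [ 0.676 -0.074  0.016] [ 0.617 -0.182  0.012]
side1 plain 0.095 120 [ 0.495 -0.317  0.095] [ 0.527 -0.281  0.109] [ 0.511 -0.299  0.102]
side1 plain 0.03 255 [ 0.495 -0.301  0.03 ] [ 0.526 -0.279  0.09 ] [ 0.51 -0.29  0.06]
side1 plain 0.008 43 [ 0.468 -0.337  0.008] [ 0.553 -0.256  0.016] [ 0.51  -0.296  0.012]
side1 feed 0.058 705 [ 0.453 -0.018  0.058] [0.519 0.098 0.072] [0.485 0.044 0.065]
side1 feed 0.075 115 [0.446 0.    0.075] [0.524 0.081 0.092] [0.469 0.023 0.083]
side1 feed 0.003 2234 [ 0.411 -0.116  0.003] [0.578 0.116 0.02 ] [0.486 0.016 0.01 ]
dark [ 215  210   65   40 1431] [248.4 224.3] [ 0.4847 -0.0009  0.066 ] [ 0.487 -0.07   0.005]
[ 0.59194791 -0.12321645  0.104     ] [ 0.58578061 -0.12349459  0.104     ] plain [ 0.52082687 -0.29083967  0.104     ] [ 0.50868973 -0.29194599  0.104     ]
```

View pics/z.png

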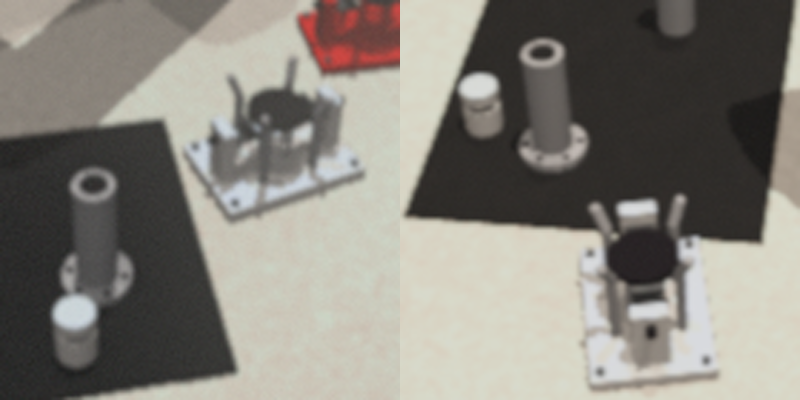

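Bush ≈ (0.589, -0.1245), with its top at 0.104 as expected. The feeder axis ≈ (0.4875, 0.041), and its latches (0.065 high) and rods (0.089) match the given sizes. I'll move above the bush.

Request:
step_arm(increments=[{"tx":27,"ty":33,"claw":1},{"tx":27,"ty":33,"claw":1},{"tx":27,"ty":33,"claw":1},{"tx":27,"ty":33,"claw":1},{"tx":27,"ty":33,"claw":1},{"tx":27,"ty":33,"claw":1},{"tx":27,"ty":33,"claw":1},{"tx":27,"ty":33,"claw":1},{"tx":27,"ty":33,"claw":1},{"tx":27,"ty":33,"claw":1},{"tx":27,"ty":33,"claw":1},{"tx":27,"ty":33,"claw":1}], newtons=55)

```text
$.increments[0]: bad value
```

Request:
step_arm(increments=[{"tx":27,"ty":33},{"tx":27,"ty":33},{"tx":27,"ty":33},{"tx":26,"ty":36},{},{}])

```text
$.increments[0]: bad value
```

```bash
python3 - <<'E'
from h import *
s=r.get_state();print(s['time_s'],s['tcp_pos'],s['eef_rot'],s['joints'])
c=cap('wrist','w1');W=world(c);print(-c['R'].T@c['t'])
D=c['depth']>0
m=(D&(W[...,2]>.095)&(W[...,2]<.112)).astype(np.uint8)
n,l,st,ce=cv2.connectedComponentsWithStats(m)
for i in range(1,n):
    if st[i,4]>100:
        Q=W[l==i];print(st[i],((Q.min(0)+Q.max(0))/2).round(4),(Q.max(0)-Q.min(0)).round(4),ray(c,*ce[i],.104).round(4))
E
```

```text
0.1 [ 0.15754841 -0.65593193  0.24473817] [ 1.79915835e+02 -9.11062551e-03 -1.66496710e+02] [-5.99840739e+01  2.05856388e+01  6.38721859e-01 -1.61479222e-02
 -7.01363674e+01 -1.65071451e+01]
[ 0.08199757 -0.67492593  0.38275799]
```

View pics/w1.png

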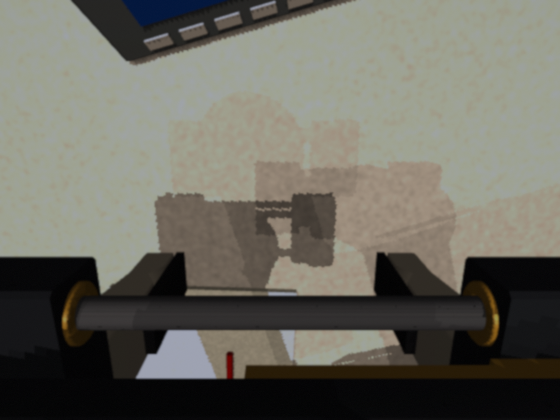

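The move was refused, probably because every field is required, so the wrist picture shows only the start pose: table, fingers and laptop. I'll resend with full rows.

Request:
step_arm(increments=[{"tx":27,"ty":33,"tz":0,"ax":0,"ay":0,"az":0,"claw":1},{"tx":27,"ty":33,"tz":0,"ax":0,"ay":0,"az":0,"claw":1},{"tx":27,"ty":33,"tz":0,"ax":0,"ay":0,"az":0,"claw":1},{"tx":27,"ty":33,"tz":0,"ax":0,"ay":0,"az":0,"claw":1},{"tx":27,"ty":33,"tz":0,"ax":0,"ay":0,"az":0,"claw":1},{"tx":27,"ty":33,"tz":0,"ax":0,"ay":0,"az":0,"claw":1},{"tx":27,"ty":33,"tz":0,"ax":0,"ay":0,"az":0,"claw":1},{"tx":27,"ty":33,"tz":0,"ax":0,"ay":0,"az":0,"claw":1},{"tx":27,"ty":33,"tz":0,"ax":0,"ay":0,"az":0,"claw":1},{"tx":27,"ty":33,"tz":0,"ax":0,"ay":0,"az":0,"claw":1},{"tx":27,"ty":33,"tz":0,"ax":0,"ay":0,"az":0,"claw":1},{"tx":27,"ty":33,"tz":0,"ax":0,"ay":0,"az":0,"claw":1}], newtons=55)

```text
time_s: 1.35
tcp_pos: [0.4824, -0.2587, 0.2456]
eef_rot: [180.0, 0.0, -166.5]
contact_force: [1.0, -1.0, 0.6]
gripper_width: 0.0878
```

Request:
step_arm(increments=[{"tx":27,"ty":33,"tz":0,"ax":0,"ay":0,"az":0,"claw":1},{"tx":27,"ty":33,"tz":0,"ax":0,"ay":0,"az":0,"claw":1},{"tx":27,"ty":33,"tz":0,"ax":0,"ay":0,"az":0,"claw":1},{"tx":26,"ty":35,"tz":0,"ax":0,"ay":0,"az":0,"claw":1},{"tx":0,"ty":0,"tz":0,"ax":0,"ay":0,"az":0,"claw":1},{"tx":0,"ty":0,"tz":0,"ax":0,"ay":0,"az":0,"claw":1}], newtons=55)

```text
time_s: 1.95
tcp_pos: [0.5888, -0.1253, 0.2449]
eef_rot: [180.0, -0.1, -166.4]
contact_force: [0.2, -0.1, -0.5]
gripper_width: 0.0878
```

```bash
python3 - <<'E'
from h import *
s=r.get_state();print(s['time_s'],s['tcp_pos'],s['eef_rot'],s['joints'])
c=cap('wrist','w2');W=world(c);print(-c['R'].T@c['t'])
D=c['depth']>0
for lo,hi in((.095,.112),(.03,.06)):
  m=(D&(W[...,2]>lo)&(W[...,2]<hi)).astype(np.uint8)
  n,l,st,ce=cv2.connectedComponentsWithStats(m)
  for i in range(1,n):
    if st[i,4]>100:
        Q=W[l==i];print(lo,st[i],((Q.min(0)+Q.max(0))/2).round(4),(Q.max(0)-Q.min(0)).round(4))
E
```

```text
1.95 [ 0.58883409 -0.12531664  0.2448676 ] [ 1.79981626e+02 -7.17914259e-02 -1.66384811e+02] [ 6.55742087e+00  1.38029521e+01 -8.92131781e+00 -1.02001999e-02
 -6.73492355e+01 -8.29383092e+01]
[ 0.51341436 -0.14425168  0.38296357]
0.095 [  39   16   52   51 1983] [ 0.5116 -0.2989  0.1005] [0.0311 0.0323 0.0107]
0.095 [ 259  179   41   41 1293] [ 0.587  -0.1272  0.1005] [0.0314 0.0315 0.0104]
0.03 [ 97  30  30  43 558] [ 0.5116 -0.2896  0.045 ] [0.0311 0.0131 0.03  ]
0.03 [454  84  21  11 161] [0.4685 0.0088 0.045 ] [0.0077 0.006  0.0298]
0.03 [419 103  17  31 399] [ 0.4989 -0.0174  0.045 ] [0.0247 0.0121 0.0299]
0.03 [533 102  27  32 413] [0.4743 0.0814 0.0459] [0.0264 0.0098 0.0281]
0.03 [447 105  17  26 369] [0.4933 0.0072 0.05  ] [0.023  0.0163 0.0043]
0.03 [448 139  20  13 147] [0.5143 0.0194 0.045 ] [0.0079 0.0047 0.0298]
0.03 [263 164  33  17 178] [ 0.5791 -0.1283  0.045 ] [0.0155 0.0291 0.0296]
0.03 [225 222  32  32 777] [ 0.6495 -0.1507  0.0403] [0.0294 0.0296 0.0133]
0.03 [137 364  77  14 556] [ 0.8295 -0.1878  0.0355] [0.0121 0.0823 0.011 ]
```

View pics/w2.png

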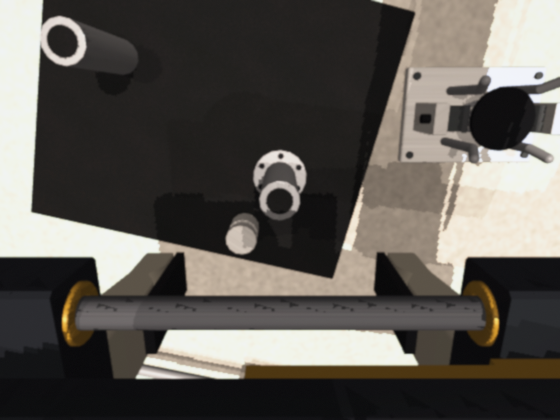

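The wrist view shows the bush top at (279,200) → (0.587, -0.127), which agrees with the other views. The feeder plate is at (502,118). I'll descend and grip.

Request:
step_arm(increments=[{"tx":-1,"ty":-1,"tz":-25,"ax":0,"ay":0,"az":0,"claw":1},{"tx":0,"ty":0,"tz":-25,"ax":0,"ay":0,"az":0,"claw":1},{"tx":0,"ty":0,"tz":-25,"ax":0,"ay":0,"az":0,"claw":1},{"tx":0,"ty":0,"tz":-25,"ax":0,"ay":0,"az":0,"claw":1},{"tx":0,"ty":0,"tz":-25,"ax":0,"ay":0,"az":0,"claw":1},{"tx":0,"ty":0,"tz":-20,"ax":0,"ay":0,"az":0,"claw":1},{"tx":0,"ty":0,"tz":-13,"ax":0,"ay":0,"az":0,"claw":1},{"tx":0,"ty":0,"tz":0,"ax":0,"ay":0,"az":0,"claw":0.2},{"tx":0,"ty":0,"tz":0,"ax":0,"ay":0,"az":0,"claw":-0.1},{"tx":0,"ty":0,"tz":0,"ax":0,"ay":0,"az":0,"claw":-1},{"tx":0,"ty":0,"tz":0,"ax":0,"ay":0,"az":0,"claw":-1},{"tx":0,"ty":0,"tz":0,"ax":0,"ay":0,"az":0,"claw":-1}], newtons=55)

```text
time_s: 3.2
tcp_pos: [0.5881, -0.1272, 0.0884]
eef_rot: [-180.0, 0.1, -166.5]
contact_force: [-0.5, -0.1, -0.0]
gripper_width: 0.0531
```

```bash
python3 - <<'E'
from h import *
# feeder centre from wrist view 2
c=dict(np.load('w2.npz'));W=world(c);D=c['depth']>0
z=W[...,2]
P=W[60:170,400:560];Z=P[...,2]
v=c['image'][60:170,400:560].max(-1)
m=((v<60)&(np.abs(Z-.066)<.004)).astype(np.uint8)
Q=P[m>0];print('plate',len(Q),((Q.min(0)+Q.max(0))/2).round(4),(Q.max(0)-Q.min(0)).round(4))
cs,_=cv2.findContours(m,0,2);k=max(cs,key=cv2.contourArea);e=cv2.fitEllipse(k);print(e,ray(c,e[0][0]+400,e[0][1]+60,.066))
print(r.get_state()['gripper_width'])
E
```

```text
plate 3436 [0.4873 0.0377 0.0659] [0.0596 0.0637 0.0079]
((103.02711486816406, 58.01873779296875), (58.49212646484375, 69.69672393798828), 62.19719314575195) [0.48524094 0.03863485 0.066     ]
0.053087536062060625
```

Request:
step_arm(increments=[{"tx":0,"ty":0,"tz":0,"ax":0,"ay":0,"az":0,"claw":-1},{"tx":0,"ty":0,"tz":0,"ax":0,"ay":0,"az":0,"claw":-1},{"tx":0,"ty":0,"tz":0,"ax":0,"ay":0,"az":0,"claw":-1},{"tx":0,"ty":0,"tz":0,"ax":0,"ay":0,"az":0,"claw":-1},{"tx":0,"ty":0,"tz":0,"ax":0,"ay":0,"az":0,"claw":-1},{"tx":0,"ty":0,"tz":0,"ax":0,"ay":0,"az":0,"claw":-1},{"tx":0,"ty":0,"tz":0,"ax":0,"ay":0,"az":0,"claw":-1}], newtons=55)

```text
time_s: 3.9
tcp_pos: [0.5877, -0.1272, 0.0876]
eef_rot: [180.0, 0.0, -166.5]
contact_force: [0.1, 0.9, 0.8]
gripper_width: 0.0311
```

Gripped (31 mm opening). I'll lift and carry it over the feeder, a relative shift of (-101, +166) mm.

Request:
step_arm(increments=[{"tx":0,"ty":0,"tz":15,"ax":0,"ay":0,"az":0,"claw":-1},{"tx":0,"ty":0,"tz":30,"ax":0,"ay":0,"az":0,"claw":-1},{"tx":0,"ty":0,"tz":35,"ax":0,"ay":0,"az":0,"claw":-1},{"tx":0,"ty":0,"tz":30,"ax":0,"ay":0,"az":0,"claw":-1},{"tx":-11,"ty":16,"tz":10,"ax":0,"ay":0,"az":0,"claw":-1},{"tx":-20,"ty":35,"tz":0,"ax":0,"ay":0,"az":0,"claw":-1},{"tx":-20,"ty":35,"tz":0,"ax":0,"ay":0,"az":0,"claw":-1},{"tx":-20,"ty":35,"tz":0,"ax":0,"ay":0,"az":0,"claw":-1},{"tx":-18,"ty":28,"tz":0,"ax":0,"ay":0,"az":0,"claw":-1},{"tx":-12,"ty":17,"tz":0,"ax":0,"ay":0,"az":0,"claw":-1},{"tx":0,"ty":0,"tz":0,"ax":0,"ay":0,"az":0,"claw":-1},{"tx":0,"ty":0,"tz":0,"ax":0,"ay":0,"az":0,"claw":-1}], newtons=60)

```text
time_s: 5.1
tcp_pos: [0.4864, 0.039, 0.2075]
eef_rot: [180.0, -0.0, -166.4]
contact_force: [0.3, -0.5, -2.7]
gripper_width: 0.0309
```

```bash
python3 - <<'E'
from h import *
s=r.get_state();print(s['time_s'],s['tcp_pos'],s['gripper_width'])
a=cap('scene','scene2');b=cap('side','side2')
for c,(x0,y0,x1,y1) in((a,(270,130,350,270)),(b,(200,120,290,290))):
    W=world(c)[y0:y1,x0:x1];P=W[c['depth'][y0:y1,x0:x1]>0]
    for lo,hi in((.122,.132),(.135,.17),(.076,.095),(.058,.07)):
        Q=P[(P[:,2]>lo)&(P[:,2]<hi)&(P[:,0]>.4)&(P[:,0]<.58)]
        if len(Q):print(lo,len(Q),((Q.min(0)+Q.max(0))/2).round(4),(Q.max(0)-Q.min(0)).round(4))
cv2.imwrite('pics/z2.png',np.hstack([cv2.resize(a['image'][120:270,240:390],(400,400)),cv2.resize(b['image'][110:290,155:335],(400,400))]))
E
```

```text
5.1 [0.48640244 0.03897129 0.20752681] 0.030936684749177965
0.122 193 [0.49   0.041  0.1272] [0.0507 0.0543 0.0095]
0.135 186 [0.4932 0.0409 0.1525] [0.0245 0.0317 0.0348]
0.076 51 [0.4934 0.0411 0.0822] [0.0678 0.0775 0.0114]
0.058 422 [0.4898 0.0418 0.0639] [0.0645 0.1114 0.0118]
0.122 188 [0.4861 0.0429 0.1277] [0.053  0.0474 0.0087]
0.135 231 [0.485  0.0472 0.1524] [0.0341 0.034  0.0347]
0.076 136 [ 0.4846 -0.1111  0.0849] [0.0779 0.3831 0.0178]
0.058 634 [ 0.4847 -0.0995  0.0641] [0.0638 0.3957 0.0118]
```

View pics/z2.png

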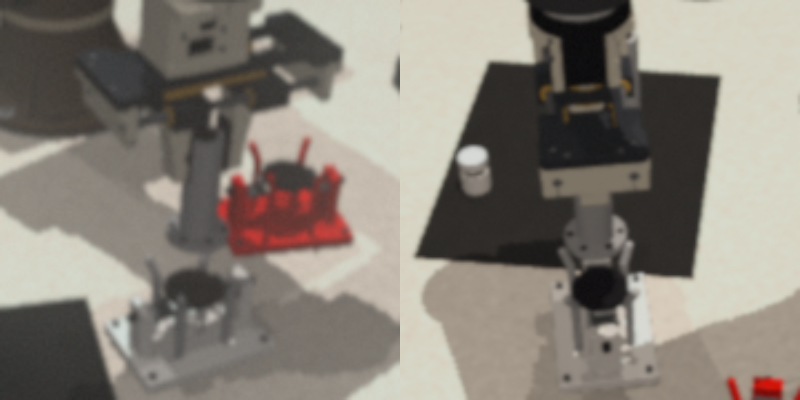

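The picture shows the bush held upright above the grey feeder. In both views the flange centre matches the feeder axis within about 2 mm. I'll lower it onto the plate.

Request:
step_arm(increments=[{"tx":0,"ty":0,"tz":-15,"ax":0,"ay":0,"az":0,"claw":-1},{"tx":0,"ty":0,"tz":-15,"ax":0,"ay":0,"az":0,"claw":-1},{"tx":0,"ty":0,"tz":-8,"ax":0,"ay":0,"az":0,"claw":-1},{"tx":0,"ty":0,"tz":-6,"ax":0,"ay":0,"az":0,"claw":-1},{"tx":0,"ty":0,"tz":-6,"ax":0,"ay":0,"az":0,"claw":-1},{"tx":0,"ty":0,"tz":-6,"ax":0,"ay":0,"az":0,"claw":-1},{"tx":0,"ty":0,"tz":-4,"ax":0,"ay":0,"az":0,"claw":-1},{"tx":0,"ty":0,"tz":0,"ax":0,"ay":0,"az":0,"claw":-1}], newtons=60)

```text
time_s: 6.0
tcp_pos: [0.487, 0.0387, 0.1478]
eef_rot: [-180.0, 0.0, -166.5]
contact_force: [-1.0, -0.3, 3.5]
gripper_width: 0.031
```

On the plate (about +6 N). Now pressing.

Request:
step_arm(increments=[{"tx":0,"ty":0,"tz":-5,"ax":0,"ay":0,"az":0,"claw":-1},{"tx":0,"ty":0,"tz":-5,"ax":0,"ay":0,"az":0,"claw":-1},{"tx":0,"ty":0,"tz":-5,"ax":0,"ay":0,"az":0,"claw":-1},{"tx":0,"ty":0,"tz":-4,"ax":0,"ay":0,"az":0,"claw":-1},{"tx":0,"ty":0,"tz":0,"ax":0,"ay":0,"az":0,"claw":-1}], newtons=60)

```text
time_s: 6.5
tcp_pos: [0.4871, 0.0387, 0.1295]
eef_rot: [-180.0, 0.1, -166.5]
contact_force: [-3.1, -0.3, 9.2]
gripper_width: 0.0306
```

Request:
step_arm(increments=[{"tx":0,"ty":0,"tz":-3,"ax":0,"ay":0,"az":0,"claw":-1},{"tx":0,"ty":0,"tz":-3,"ax":0,"ay":0,"az":0,"claw":-1},{"tx":0,"ty":0,"tz":-3,"ax":0,"ay":0,"az":0,"claw":-1},{"tx":0,"ty":0,"tz":0,"ax":0,"ay":0,"az":0,"claw":-1},{"tx":0,"ty":0,"tz":0,"ax":0,"ay":0,"az":0,"claw":-1}], newtons=60)

```text
time_s: 7.0
tcp_pos: [0.4873, 0.0388, 0.1211]
eef_rot: [-180.0, 0.1, -166.4]
contact_force: [-5.6, -0.2, 13.8]
gripper_width: 0.0312
```

Request:
step_arm(increments=[{"tx":0,"ty":0,"tz":-2,"ax":0,"ay":0,"az":0,"claw":-1},{"tx":0,"ty":0,"tz":-1,"ax":0,"ay":0,"az":0,"claw":-1},{"tx":0,"ty":0,"tz":0,"ax":0,"ay":0,"az":0,"claw":-1},{"tx":0,"ty":0,"tz":0,"ax":0,"ay":0,"az":0,"claw":-1}], newtons=60)

```text
time_s: 7.4
tcp_pos: [0.4873, 0.0388, 0.1183]
eef_rot: [-180.0, 0.1, -166.4]
contact_force: [-6.1, 0.4, 13.6]
gripper_width: 0.0311
```

```bash
python3 - <<'E'
from h import *
a=cap('scene','scene3');b=cap('side','side3')
cv2.imwrite('pics/z3.png',np.hstack([cv2.resize(a['image'][170:270,260:360],(400,400),interpolation=2),cv2.resize(b['image'][190:290,195:295],(400,400),interpolation=2)]))
E
```

```text
(no output)
```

View pics/z3.png

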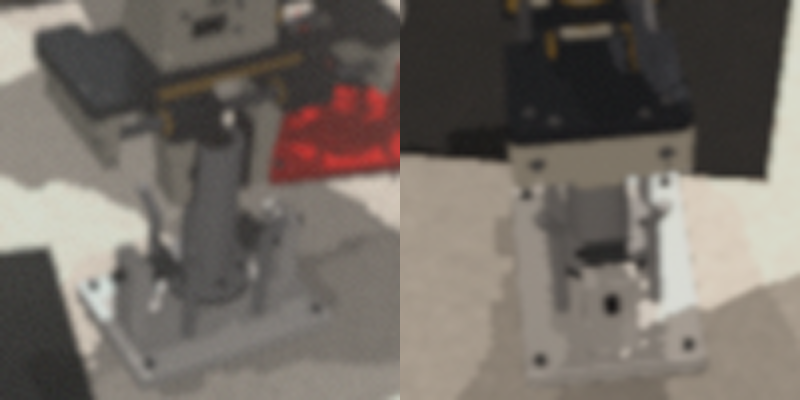

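The flange appears to sit deep between the latches. To test the latch I'll raise the tool slightly, still gripped, and watch the force.

Request:
step_arm(increments=[{"tx":0,"ty":0,"tz":3,"ax":0,"ay":0,"az":0,"claw":-1},{"tx":0,"ty":0,"tz":3,"ax":0,"ay":0,"az":0,"claw":-1},{"tx":0,"ty":0,"tz":0,"ax":0,"ay":0,"az":0,"claw":-1},{"tx":0,"ty":0,"tz":0,"ax":0,"ay":0,"az":0,"claw":-1}], newtons=60)

```text
time_s: 7.9
tcp_pos: [0.4871, 0.0388, 0.1234]
eef_rot: [-180.0, 0.1, -166.5]
contact_force: [-3.3, 0.2, 8.0]
gripper_width: 0.0315
```

Request:
step_arm(increments=[{"tx":0,"ty":0,"tz":2,"ax":0,"ay":0,"az":0,"claw":-1},{"tx":0,"ty":0,"tz":0,"ax":0,"ay":0,"az":0,"claw":-1},{"tx":0,"ty":0,"tz":0,"ax":0,"ay":0,"az":0,"claw":-1}], newtons=60)

```text
time_s: 8.2
tcp_pos: [0.4866, 0.0388, 0.1237]
eef_rot: [180.0, -0.0, -166.5]
contact_force: [4.1, 0.6, -12.9]
gripper_width: 0.031
```

It's latched: the tool is held at z = 0.1237 (0.1235 expected) with -12.9 N of pull. I'll ease back, release and withdraw upward.

Request:
step_arm(increments=[{"tx":0,"ty":0,"tz":-2,"ax":0,"ay":0,"az":0,"claw":-1},{"tx":0,"ty":0,"tz":0,"ax":0,"ay":0,"az":0,"claw":-0.1},{"tx":0,"ty":0,"tz":0,"ax":0,"ay":0,"az":0,"claw":0.4},{"tx":0,"ty":0,"tz":0,"ax":0,"ay":0,"az":0,"claw":0.4},{"tx":0,"ty":0,"tz":0,"ax":0,"ay":0,"az":0,"claw":0.4},{"tx":0,"ty":0,"tz":0,"ax":0,"ay":0,"az":0,"claw":0.4},{"tx":0,"ty":0,"tz":0,"ax":0,"ay":0,"az":0,"claw":0.4}], newtons=60)

```text
time_s: 8.9
tcp_pos: [0.4866, 0.0386, 0.1226]
eef_rot: [-180.0, -0.0, -166.5]
contact_force: [0.2, 0.3, 0.4]
gripper_width: 0.0611
```

Request:
step_arm(increments=[{"tx":0,"ty":0,"tz":10,"ax":0,"ay":0,"az":0,"claw":0.4},{"tx":0,"ty":0,"tz":20,"ax":0,"ay":0,"az":0,"claw":0.4},{"tx":0,"ty":0,"tz":35,"ax":0,"ay":0,"az":0,"claw":0.4},{"tx":0,"ty":0,"tz":35,"ax":0,"ay":0,"az":0,"claw":0.4},{"tx":0,"ty":0,"tz":30,"ax":0,"ay":0,"az":0,"claw":0.4},{"tx":0,"ty":0,"tz":0,"ax":0,"ay":0,"az":0,"claw":0.4},{"tx":0,"ty":0,"tz":0,"ax":0,"ay":0,"az":0,"claw":0.4}], newtons=60)

```text
time_s: 9.6
tcp_pos: [0.4868, 0.0388, 0.2537]
eef_rot: [180.0, 0.1, -166.5]
contact_force: [0.0, -0.6, -0.5]
gripper_width: 0.0613
```

```bash
python3 - <<'E'
from h import *
s=r.get_state();print(s['time_s'],s['tcp_pos'],s['contact_force'],s['gripper_width'])
a=cap('scene','scene4');b=cap('side','side4')
for c,(x0,y0,x1,y1) in((a,(270,180,350,270)),(b,(200,180,290,290))):
    W=world(c)[y0:y1,x0:x1];P=W[c['depth'][y0:y1,x0:x1]>0]
    P=P[(np.hypot(P[:,0]-.487,P[:,1]-.041)<.035)]
    print('top',np.percentile(P[P[:,2]<.16][:,2],99).round(4))
    for lo,hi in((.13,.15),(.095,.12)):
        Q=P[(P[:,2]>lo)&(P[:,2]<hi)]
        if len(Q):print(lo,len(Q),((Q.min(0)+Q.max(0))/2).round(4),(Q.max(0)-Q.min(0)).round(4))
cv2.imwrite('pics/z4.png',np.hstack([cv2.resize(a['image'][170:290,240:360],(400,400),interpolation=2),cv2.resize(b['image'][180:290,190:300],(400,400),interpolation=2)]))
E
```

```text
9.6 [0.4868127  0.03883575 0.25371297] [ 0.00889001 -0.56396302 -0.54864946] 0.061349274642218635
top 0.1398
0.13 131 [0.4891 0.04   0.1356] [0.0323 0.0301 0.0111]
0.095 122 [0.4941 0.041  0.1075] [0.0235 0.0316 0.0245]
top 0.1421
0.13 199 [0.4864 0.0382 0.1376] [0.0299 0.0348 0.0147]
0.095 146 [0.4866 0.048  0.1075] [0.0313 0.0173 0.0249]
```

View pics/z4.png

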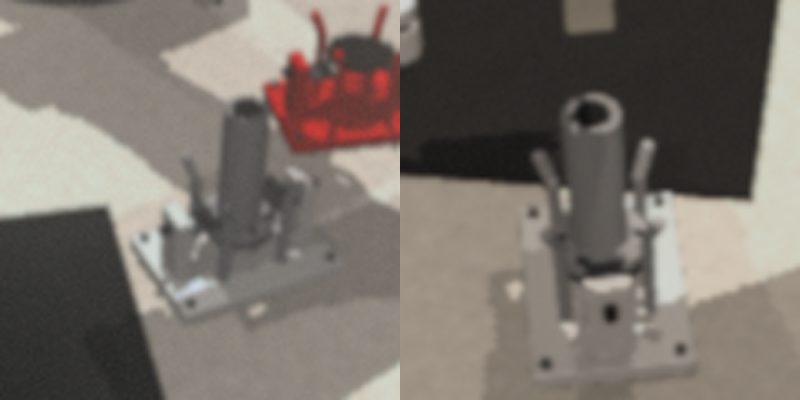

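The bush stands upright and latched in the grey feeder. Its top is at 0.140–0.142 m (0.140 expected), and the gripper is clear. Handing in.

```bash
python3 -c "
from plant import r
print(r.close_job())"
```

```text
the job is handed in; nothing more can be done
None
```

The flanged bush is loaded flange down in the empty grey feeder and held by its latches, and the job was handed in at about 10 s of the 38 s allowed.

- **Latch:** before release, a small upward pull with the bush still gripped stopped at TCP z = 0.1237 m (0.1235 m expected), with about 13 N holding it.
- **After release:** the bush stayed down and upright. Its top measured 0.140 m in the scene view and 0.142 m in the side view, against 0.140 m expected. It is on the feeder axis within about 3 mm.
- **Robot:** the gripper is raised well clear, with no contact force.
- **Plain bush:** never approached closely, but I did not re-measure its position at the end.
- **Disagreements:** the camera views differed by 2–3 mm throughout, about as the calibration note warns. My first two move calls were refused because rows need every field; nothing moved.

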